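# Couple the tube mixer's carousel to its shaft with the tapered pin

## Task

The carousel of the inclined tube mixer is loose on its shaft. Slide the aluminium D-bore driver onto the flatted shaft until it lies flat on the carousel's hub, then drive the red-handled tapered pin through the driver's arm and the carousel so that it pulls the two holes into line, until its collar sits down on the arm; let go and leave both there. Leave the sample tubes standing in the foam block and do not knock the well plate or the pen about.

Things in the scene. Friction and masses are not known exactly. Their poses are not given: they have to be found in the camera images.
- mixer: White wedge-shaped tube mixer, 164 x 150 mm, 123 mm high at the back, fixed. Origin: centre of its underside, z up, low front edge to its -x (roughly the robot's right). Its top face and its shaft lean 30 degrees to its -x. A blue carousel, 181 mm in diameter with a ring of empty tube holes, sits on the shaft parallel to the face; nothing stands above it but the shaft.
- shaft_seat (a point): Point where the shaft's axis meets the carousel's flat hub face (116 mm in diameter). z: out along the shaft; x: square to the shaft's flat, on the flat's side. Oiled steel shaft, 24 mm in diameter, flat 7.5 mm from the axis, 40 mm long above the hub face; its top 11 mm taper all round to a D of 17 mm, flat at 4.5 mm. A stiff geared motor holds it (4 N m).
- carousel_hole (a point): Centre of the mouth of the carousel's pin hole, in the hub face, 44 mm from the shaft axis: 13 mm in diameter, through the 8 mm thick hub, 20 mm free below. z: out along the shaft. The carousel turns on the shaft against light friction (about 3 N at this hole) and starts with the hole 3 to 5 mm out of line with shaft_seat's x axis.
- driver: Aluminium driver, flat on the desk, hub up. Origin: D-bore centre at the underside; z up, x along the arm. Base 6 mm thick, round, 48 mm, arm to x = 58 mm. Hub 40 mm in diameter, up to z = 30 mm, two flats 34 mm apart facing +y and -y: grip there. Bore 25 mm right through, its flat 7.9 mm from the axis, on the arm's side. Home: frame equal to shaft_seat's (play 0.5 mm, 0.06 rad). 140 g.
- driver_hole (a point): Centre of the pin hole in the driver's arm, at the arm's underside: x = 44 mm in the driver's frame; 13 mm in diameter, through the 6 mm thick arm. Axes as the driver's.
- pin: Origin: on the pin's axis at the collar's underside; z up to the handle. Below: oiled steel shank 12 mm in diameter for 12 mm, then an 18 mm taper to a 4 mm round tip at z = -30 mm. Collar 24 mm in diameter, 5 mm thick; above it a red handle, 16 mm in diameter, to z = 51 mm. Starts upright, hanging by its collar in a wider hole of the foam block. Home: origin 6 mm above driver_hole. 90 g.
- foam: White foam tube block, 94 x 114 x 44 mm (x, y, z), fixed on the desk. Origin: centre of its underside. Its 18 mm wide holes are 32 mm deep; the pin hangs in the hole near x = -28 mm, y = +39 mm.
- tube_a: Bystander: sample tube with a blue cap, 18 mm in diameter, 90 mm long, standing in the foam block at x = 28 mm, y = -39 mm of the block's frame, its top 102 mm above the desk. Origin: its bottom end; z up along it.
- tube_b: Bystander: clear uncapped sample tube, 18 mm in diameter, 90 mm long, standing in the foam block at x = 28 mm, y = -13 mm of the block's frame, its top 102 mm above the desk. Origin: its bottom end; z up along it.
- well_plate: Bystander: clear well plate, 86 x 128 x 16 mm, lying on the desk. Origin: centre of its underside.
- pen: Bystander: magenta pen, 140 mm long, 9 mm thick, lying on the desk. Origin: centre of its underside.
Mind the look-alikes: they are no part of the job. Leave any purple look-alike of the pin alone. There is more than one size of the driver; the one meant has the size given above.

How it is judged:
On the way, in this order (a step that is already met when the one before it is completed fails the run):
1. the driver is home on the flatted shaft, flat on the carousel's hub (x of driver in the frame of shaft_seat between -0.0025 and 0.0025 m and y of driver in the frame of shaft_seat between -0.0025 and 0.0025 m and z of driver in the frame of shaft_seat between -0.0025 and 0.0025 m and angle between the x axis of driver and the x axis of shaft_seat, either way round below 0.14 rad), for 0.2 s.
2. the pin is through the driver's arm and the carousel, its collar down on the arm and the holes in line (all of step 1 and x of pin in the frame of driver_hole between -0.002 and 0.002 m and y of pin in the frame of driver_hole between -0.002 and 0.002 m and x of pin in the frame of carousel_hole between -0.002 and 0.002 m and y of pin in the frame of carousel_hole between -0.002 and 0.002 m and z of pin in the frame of driver_hole between 0.003 and 0.0085 m and z of pin in the frame of carousel_hole below 0.009 m and angle between the z axis of pin and the z axis of shaft_seat, either way round below 0.1 rad and distance between driver_hole and carousel_hole below 0.0025 m), for 0.2 s.
At the end, for the whole second after the job is handed in: Driver home: within 2.5 mm of shaft_seat on each axis, turned right within 0.14 rad. Pin through both holes: within 2 mm of both centres, along the shaft within 0.1 rad, its collar at most 2.5 mm off the arm; the two holes in line within 2.5 mm; both parts released and at rest (all of step 2 and linear speed of each of driver, pin below 0.02 m/s); the robot touches nothing.
It fails at once if the blue-capped sample tube is tipped (over 0.4 rad) or pulled out (angle between tube_a's own z axis and vertical above 0.4 rad or distance of tube_a from where it was at the start of the episode above 0.015 m).
It fails at once if the clear sample tube is tipped (over 0.4 rad) or pulled out (angle between tube_b's own z axis and vertical above 0.4 rad or distance of tube_b from where it was at the start of the episode above 0.015 m).
It fails at once if the well plate is shoved more than 20 mm (distance of well_plate from where it was at the start of the episode above 0.02 m).
It fails at once if the pen is shoved more than 20 mm (distance of pen from where it was at the start of the episode above 0.02 m).
It also fails if it takes over 61 s, if anything falls off the work surface, if the arm or the gripper's body presses on something with over 40 N, if the wrist force passes 120 N, or if a joint passes its speed limit or range.

## Robot

A 7-joint arm with a two-finger parallel gripper is mounted at the origin on a cart in front of the work surface, level with it; the furniture and walls round the work are solid. World frame = base frame: x ahead of the robot, y to its left, z up, the work surface at z = 0. Lengths are in m, angles in rad, forces in N, time in s.
With the tool pointing down it reaches from about 0.4 to 0.85 m from the base axis. Payload 10.4 kg.
Tool frame: the origin (TCP) lies at the very end of the fingers, on their centre line; the grasp point (between the pads) lies 19 mm behind it; z points along the fingers, y is the line along which they close (so a half turn about z gives the same grasp; the last joint's range is limited). The gripper opens to 85 mm and grips with 20 to 120 N. Pads are 22 mm wide; open, the fingers measure 114 mm over their backs; the gripper's body (76 mm by 85 mm) begins 54 mm behind the grasp point. The pads swing forward as they close: fully open they stand 13 mm farther back than shut.
Start: joints at [-0.023, 0.332, -0.065, 1.46, 0.022, 1.35, -0.088], TCP at [0.625, 0, 0.231] pointing down, gripper open.
Joint ranges: [-2.6, 2.6], [-0.5, 2.12], [-1.47, 1.34], [0.16, 2.42], [-1.27, 4.41], [0.06, 2.06], [-2.6, 2.6]. Speed limits (rad/s): [2.22, 2.22, 2.79, 2.79, 3.14, 3.14, 3.14].

## Interface

Orientations are given as a unit quaternion [x, y, z, w].
In Python, from workcell import manip, optics gives the robot as it stands.
- The arm moves only by the tool jog_arm, never from a script. Its arguments are lists of equal length, an entry for each row: "dr": the turn, a rotation vector about the tool's x, y, z normalised to -1 to 1, where 1 is 4 degrees, a list of three; "translation": the shift along the tool's x, y, z normalised to -1 to 1, where 1 is 0.025 m, a list of three; "jaw": the opening, from 0 (shut) to 1 (fully open). A call has 1 to 10 rows; each row shifts and turns the commanded pose from where the row before left it, along the tool's axes as they then stand; what a row does not reach is not made up. A row lasts 1/10 s, in which the tool goes at most 50 mm and 8.59 degrees, less where a joint would pass 70% of its speed; a pose out of reach is approached as far as the arm can. A call with a number of a shift or a turn outside -1 to 1 is refused whole. A call with a gripper value outside its range is refused whole. The fingers move at their own pace and stop on an object; "squeeze" is the grip in N (left out, the last holds). Time passes only in rows, so rows that do not move let the fingers close. It gives the time, the measured TCP pose, the force, the opening and the grip force at its end, in the units of the state.
- manip.get_obs(): the state, without advancing time (a new reading comes with each control period).
- optics.camera(name): name is "scene" or "side" or "wrist"; returns a dict with "color" (384x512x3 uint8, red, green, blue), "mtx" (3x3 intrinsics, pixels), "k1" (the pictures are not rectified: a ray, as slopes to the right and down, at radius r is drawn at 1 + k1 r^2 times it, then the intrinsics apply), "R" (3x3) and "t" (3): a world point X has camera coordinates R X + t. Camera axes: x right, y down, z forward; pixel columns grow to the right and rows downward; lengths in m; the calibration is good to about 2 mm. A picture is of the moment at which its call begins. There is no depth.
- manip.hand_in(): hands the job in; it is judged then, once.
The state is a dict: "clock": time; "joint_pos": joint angles; "joint_velocities": joint speeds; "tau": joint torques, N m; "position": TCP position; "ee_rot": TCP orientation; "ft_force": force on the tool from outside, world axes, zero at the start; "torque": the same for the moment, N m; "grip_width": opening from 0.0 (shut) to 1.0 (fully open); "grasp_force": force on a finger pad.
Only numpy, scipy, OpenCV 4.12 (cv2) and the standard library are available. Lean on these libraries where they do the work, as an engineer would, in place of code of your own. Each camera call takes 0.05 s, during which the arm holds its last target. There are 200 camera calls.

## Working session

There is one attempt and no reset: what is moved stays moved. The work goes in short steps, Python scripts to look and compute and a tool call to move; the robot and the scene stay as the last step left them, time stands still between calls to the robot, and variables do not carry over. Pictures are saved under pics/ and viewed, at most 10 in all, crops included, and the job is handed in when it is done.

Besides the shell and the picture viewer there is one more tool, called by a JSON object that holds its "fn" and its "kwargs", one argument or row to a line. jog_arm: Moves the arm, as the interface text tells. Scaled input: -1 to 1 covers 0.025 m each way for a shift and 4 degrees each way for a turn. Its arguments: {"type":"object","properties":{"dr":{"type":"array","items":{"type":"array","items":{"type":"number"}}},"translation":{"type":"array","items":{"type":"array","items":{"type":"number"}}},"jaw":{"type":"array","items":{"type":"number"}},"squeeze":{"type":"number"}},"required":["dr","translation","jaw"]}

```bash
ls; mkdir -p pics; python3 - <<'E'
from workcell import manip, optics
import cv2,pickle
o=manip.get_obs();print(o)
d={}
for n in ["scene","side","wrist"]:
    c=optics.camera(n);d[n]=c
    print(n,c["mtx"].tolist(),c["k1"],c["R"].tolist(),c["t"].tolist())
    cv2.imwrite(f"pics/{n}0.png",c["color"][:,:,::-1])
pickle.dump(d,open("c0.pkl","wb"))
E
```

```text
pics
{'clock': 0.0, 'joint_pos': array([-0.02256244,  0.33283388, -0.06470508,  1.46094261,  0.02157905,
        1.34989389, -0.08851598]), 'joint_velocities': array([-0.00089426, -0.00060269,  0.00038356,  0.00132636, -0.00086678,
        0.00068529, -0.00206228]), 'tau': array([ 4.98105128e-04, -6.25449800e+01,  4.97091911e-02, -3.91610491e+01,
        1.63588714e-02,  9.83294769e-03, -6.01235030e-06]), 'position': array([ 6.24625848e-01, -1.87523962e-05,  2.30539043e-01]), 'ee_rot': array([ 7.07118041e-01,  7.07095183e-01, -5.03997576e-04, -4.73609209e-04]), 'ft_force': array([-0.02163678, -0.15742111,  0.8925455 ]), 'torque': array([-0.00780293, -0.00820138,  0.0164865 ]), 'grasp_force': 0.0, 'grip_width': 0.9995797601175539}
scene [[408.41987308907767, 0.0, 257.94414366376407], [0.0, 408.41987308907767, 190.87751005203867], [0.0, 0.0, 1.0]] -0.11287860390834618 [[-0.7987085016225104, -0.6016435677369142, 0.009473480707802536], [-0.2742223609751589, 0.3499380555979534, -0.8957373800314092], [0.53559950165878, -0.7180309008985063, -0.44448261965767066]] [0.45903005010429154, 0.21834091018388183, 0.9570651034056319]
side [[346.5994722349906, 0.0, 249.22907261525407], [0.0, 346.5994722349906, 196.9309446890285], [0.0, 0.0, 1.0]] -0.07453885452117814 [[0.9558869048279686, -0.29360365934040633, -0.008781594406968365], [-0.2064610698305627, -0.6503101144926668, -0.7310749493950357], [0.20893552073026114, 0.7006380279505653, -0.6822406481343055]] [-0.5403618413638234, 0.17796008310755998, 0.853037317324276]
wrist [[271.5994650381756, 0.0, 255.97744825825905], [0.0, 271.5994650381756, 186.50193052892928], [0.0, 0.0, 1.0]] -0.0586869597631707 [[0.9999985285798049, 0.0005814236276939967, -0.001613934567936925], [0.0010399193154292466, -0.9536976345186151, 0.30076525810241933], [-0.0013643335522590299, -0.30076649391207566, -0.9536968358623168]] [-0.6236922555829069, -0.038277061002659124, 0.37867649996435454]
```

View pics/scene0.png

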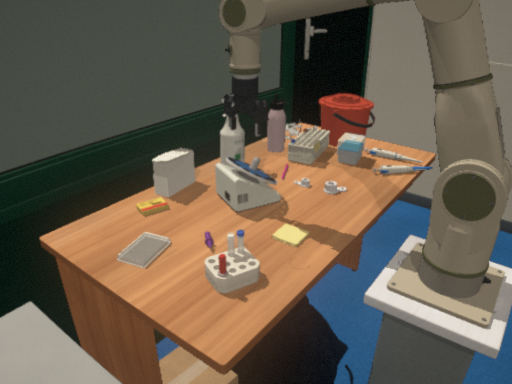

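View pics/side0.png

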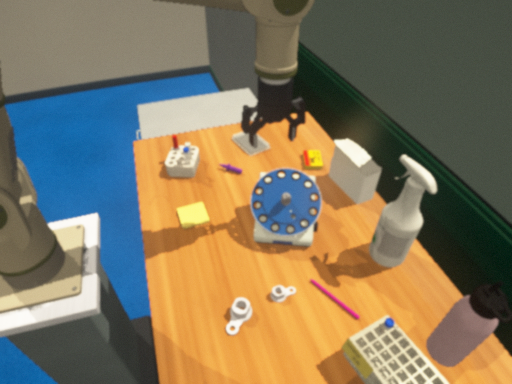

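View pics/wrist0.png

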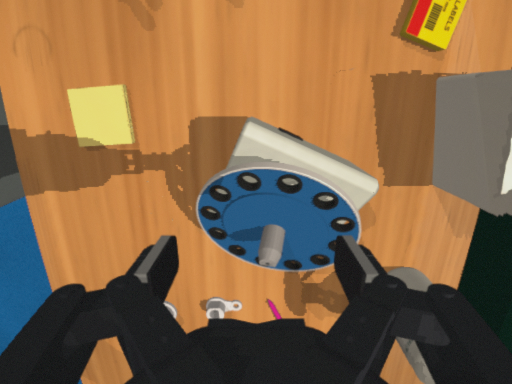

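```bash
cat > h.py <<'E'
import numpy as np,cv2,pickle
from scipy.spatial.transform import Rotation as Ro
from workcell import manip, optics
def proj(c,X):
    P=np.atleast_2d(X)@c["R"].T+c["t"]; s=P[:,:2]/P[:,2:]
    s=s*(1+c["k1"]*(s**2).sum(1,keepdims=True))
    return s@c["mtx"][:2,:2].T+c["mtx"][:2,2]
def ray(c,px):
    q=(np.array(px,float)-c["mtx"][:2,2])/np.diag(c["mtx"])[:2]; s=q.copy()
    for _ in range(30): s=q/(1+c["k1"]*(s@s))
    d=c["R"].T@np.r_[s,1]; return -c["R"].T@c["t"], d/np.linalg.norm(d)
def tri(*obs):
    A=np.zeros((3,3));b=np.zeros(3);L=[]
    for c,px in obs:
        o,d=ray(c,px);M=np.eye(3)-np.outer(d,d);A+=M;b+=M@o
    X=np.linalg.solve(A,b)
    return X,[float(np.linalg.norm(proj(c,X)[0]-px)) for c,px in obs]
def onz(c,px,z):
    o,d=ray(c,px);return o+d*(z-o[2])/d[2]
def load(n): return pickle.load(open(n,"rb"))
def snap(n,tag):
    c=optics.camera(n);pickle.dump(c,open(tag+".pkl","wb"));cv2.imwrite(f"pics/{tag}.png",c["color"][:,:,::-1]);return c
def rows(T,Rt):
    "from present TCP to target: translation in tool axes (m/0.025) and rotvec in tool axes (deg/4)"
    o=manip.get_obs();R0=Ro.from_quat(o["ee_rot"])
    return R0.inv().apply(np.array(T)-o["position"])/0.025, np.degrees((R0.inv()*Rt).as_rotvec())/4
E
python3 - <<'E'
from h import *
d=load("c0.pkl");s,a,w=d["scene"],d["side"],d["wrist"]
f=lambda n,x,y:print(n,np.round(x,3) if y is None else (np.round(x,4),np.round(y,1)))
f("bigtop",*tri((s,(329,184)),(a,(241,302))))
f("bigarm",onz(a,(233,329),.003),None); f("bigarm s",onz(s,(345,189),.003),None)
f("smalltop",*tri((s,(302,180)),(a,(277,291))))
f("small w",onz(w,(216,305),.02),None)
f("smallarm",onz(a,(292,291),.003),None)
f("pintop",*tri((s,(223,257)),(a,(174,137))))
f("shafttip",*tri((a,(282,201)),(w,(266,260))))
f("tubeA",*tri((s,(240,234)),(a,(186,149))))
f("pen",onz(a,(335,299),.005),None)
f("purple",onz(a,(231,169),.005),None);f("plate",onz(a,(250,142),.01),None)
# crops
def crop(c,x0,y0,x1,y1,k): return cv2.resize(c["color"][y0:y1,x0:x1,::-1],None,fx=k,fy=k,interpolation=cv2.INTER_CUBIC)
A=crop(a,210,270,310,345,4);B=crop(a,150,120,250,195,4);C=crop(a,240,155,340,255,4)[:400];D=crop(s,190,220,290,295,4)
E=np.vstack([np.hstack([A,B]),np.hstack([crop(a,240,160,340,235,4),D])]);print(E.shape);cv2.imwrite("pics/m1.png",E)
E
```

```text
bigtop (array([ 0.4675, -0.2576,  0.0262]), array([0.1, 0.1]))
bigarm [ 0.437 -0.301  0.003]
bigarm s [ 0.426 -0.301  0.003]
smalltop (array([ 0.5608, -0.246 ,  0.0153]), array([1.7, 2.6]))
small w [ 0.56  -0.232  0.02 ]
smallarm [ 0.591 -0.253  0.003]
pintop (array([0.4151, 0.3416, 0.0881]), array([0.2, 0.1]))
shafttip (array([ 0.6301, -0.0797,  0.1239]), array([1.8, 4.3]))
tubeA (array([0.4402, 0.2527, 0.0941]), array([0.5, 0.4]))
pen [ 0.676 -0.303  0.005]
purple [0.573 0.226 0.005]
plate [0.675 0.349 0.01 ]
(600, 800, 3)
```

View pics/m1.png

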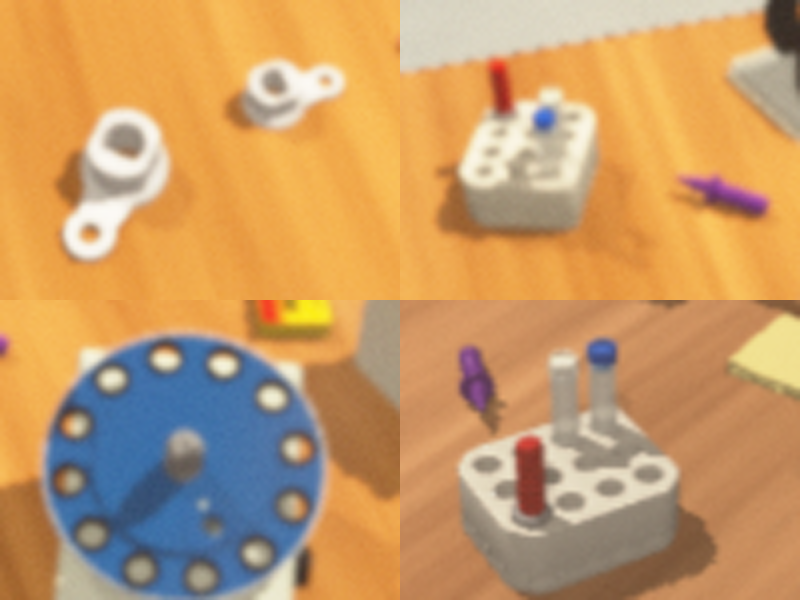

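{"fn": "jog_arm", "kwargs": {
  "translation": [
    [-0.96,0.04,0.3],
    [-0.96,0.04,0.3],
    [-0.96,0.04,0.3],
    [-0.96,0.04,0.3],
    [-0.96,0.04,0.3],
    [0,0,0],
    [0,0,0],
    [0,0,0],
    [0,0,0],
    [0,0,0]
  ],
  "dr": [
    [0,0,0],
    [0,0,0],
    [0,0.9,0],
    [0,0.9,0],
    [0,0.9,0],
    [0,1,0],
    [0,1,0],
    [0,1,0],
    [0,1,0],
    [0,0.8,0]
  ],
  "jaw": [1,1,1,1,1,1,1,1,1,1]
}}

```text
clock: 1.15
position: [0.6298, -0.119, 0.1889]
ee_rot: [0.683, 0.682, 0.184, -0.184]
ft_force: [-0.1, -0.3, -0.4]
grip_width: 1.001
grasp_force: 0.0
```

```bash
python3 - <<'E'
from h import *
o=manip.get_obs();print(o["clock"],o["position"],Ro.from_quat(o["ee_rot"]).as_matrix(),o["ft_force"])
snap("wrist","w1");snap("side","s1")
E
```

```text
1.15 [ 0.6297859  -0.11901959  0.188891  ] [[ 1.14349986e-03  9.99999346e-01  1.45739147e-05]
 [ 8.64643294e-01 -9.96041858e-04  5.02385293e-01]
 [ 5.02384979e-01 -5.61876275e-04 -8.64643867e-01]] [-0.13348008 -0.27213136 -0.38867053]
```

View pics/w1.png

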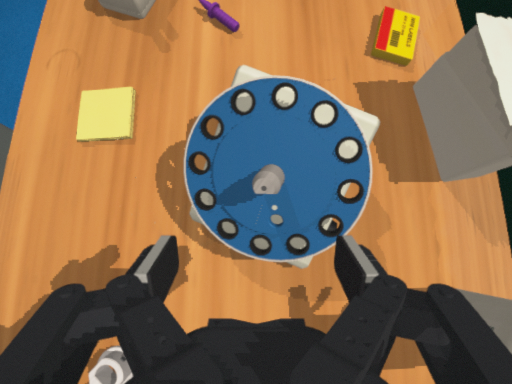

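{"fn": "jog_arm", "kwargs": {
  "translation": [
    [0,-0.9,0],
    [0,-0.9,0],
    [0,-0.9,0],
    [0,0,0],
    [0,0,0]
  ],
  "dr": [
    [0,0,0],
    [0,0,0],
    [0,0,0],
    [0,0,0],
    [0,0,0]
  ],
  "jaw": [1,1,1,1,1]
}}

```text
clock: 1.75
position: [0.5628, -0.1178, 0.1899]
ee_rot: [0.683, 0.683, 0.183, -0.182]
ft_force: [-0.2, 0.5, -0.4]
grip_width: 0.997
grasp_force: 0.0
```

```bash
cat > seg.py <<'E'
from h import *
def blobs(c):
    im=cv2.resize(c["color"],None,fx=3,fy=3,interpolation=cv2.INTER_CUBIC)
    hsv=cv2.cvtColor(im,cv2.COLOR_RGB2HSV)
    m=cv2.inRange(hsv,(98,110,30),(120,255,255))
    n,l,st,_=cv2.connectedComponentsWithStats(m);k=1+np.argmax(st[1:,4]);m=(l==k).astype(np.uint8)
    cs,h=cv2.findContours(m,cv2.RETR_CCOMP,cv2.CHAIN_APPROX_NONE)
    out=[]
    for q,hh in zip(cs,h[0]):
        a=cv2.contourArea(q)
        if a<60: continue
        e=cv2.fitEllipse(q if hh[3]>=0 else cv2.convexHull(q))
        out.append((hh[3]<0,(np.array(e[0])-1)/3,np.array(e[1])/3,a/9))
    return out
E
python3 - <<'E'
from seg import *
o=manip.get_obs();print(o["clock"],o["position"])
snap("wrist","w2")
for n in ["w1","w2"]:
    c=load(n+".pkl");print(n)
    for ext,ct,ax,a in blobs(c): print("EXT" if ext else "in",ct.round(1),ax.round(1),round(a))
c=load("w1.pkl");d=load("w2.pkl");
cr=lambda c,x,y:cv2.resize(c["color"][y:y+100,x:x+66,::-1],None,fx=6,fy=6,interpolation=cv2.INTER_CUBIC)
p=proj(d,tri((c,(268,180)),(d,(330,180)))[0])[0]
X=onz(c,(270,190),.11);p=proj(d,X)[0];print(p)
x,y=int(p[0]-33),int(p[1]-50);print(x,y)
cv2.imwrite("pics/m2.png",np.hstack([cr(c,240,145),cr(d,x,y)]))
E
```

```text
1.75 [ 0.56283132 -0.11784012  0.18991065]
w1
EXT [277.3 168.5] [179.1 184.6] 25410
in [260.3 244.6] [20. 22.] 346
in [297.5 244. ] [21.  23.1] 379
in [227.3 228.3] [19.8 21.8] 339
in [276.3 218.9] [10.6 13.8] 115
in [274.1 207.1] [6.4 7.3] 36
in [205.1 199. ] [20.3 22.4] 355
in [350.1 190.9] [24.3 26.1] 497
in [268.2 179.8] [29.2 36. ] 811
in [199.1 162.6] [21.3 23.2] 387
in [348.5 149.4] [25.6 27.2] 547
in [211.8 126.8] [22.8 24.4] 436
in [324.2 113.5] [26.3 27.8] 572
in [242.6 101.4] [24.4 26. ] 498
in [284.4  95.7] [25.8 27.4] 554
w2
EXT [346.2 169.8] [178.  189.5] 25153
in [291.5 229. ] [20.4 22. ] 353
in [398.2 225.8] [21.8 25.1] 430
in [342.9 219.6] [11.2 13.6] 120
in [342.6 207.9] [6.5 6.9] 35
in [270.4 199.8] [21.2 22.2] 369
in [420.4 192.1] [23.2 26.5] 483
in [343.5 181.1] [30.  34.8] 808
in [266.4 163.4] [22.6 23. ] 406
in [421.6 151.5] [24.7 27.8] 539
in [282.3 127.8] [23.8 24.4] 456
in [399.3 116. ] [25.6 28.4] 570
in [316.3 102.8] [25.  26.4] 518
in [359.9  98. ] [25.6 28. ] 562
[343.58016626 191.18788642]
310 141
```

View pics/m2.png

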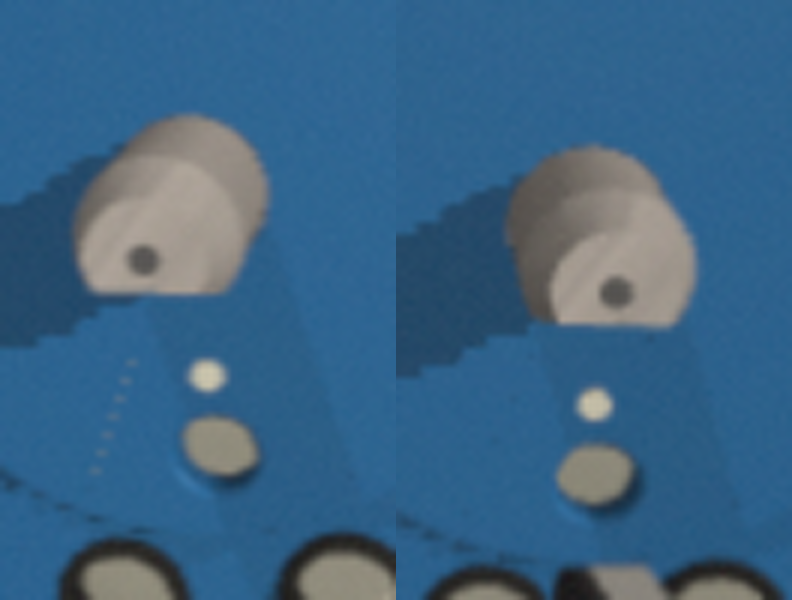

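```bash
python3 - <<'E'
from h import *
c=load("w1.pkl");d=load("w2.pkl")
P=[((227.3,228.3),(291.5,229)),((205.1,199),(270.4,199.8)),((350.1,190.9),(420.4,192.1)),((199.1,162.6),(266.4,163.4)),((348.5,149.4),(421.6,151.5)),((211.8,126.8),(282.3,127.8)),((324.2,113.5),(399.3,116)),((242.6,101.4),(316.3,102.8)),((284.4,95.7),(359.9,98))]
X=[];E=[]
for a,b in P:
    x,e=tri((c,a),(d,b));X.append(x);E.append(e[0])
X=np.array(X);print("res",np.round(E,2))
m=X.mean(0);n=np.linalg.svd(X-m)[2][2];n*=np.sign(n[2]);print("n",n,"tilt",np.degrees(np.arccos(n[2])),"planeres mm",((X-m)@n*1e3).round(2))
def circ(n):
    u=np.cross(n,[0,0,1]);u/=np.linalg.norm(u);v=np.cross(n,u);p=np.c_[(X-m)@u,(X-m)@v]
    s=np.linalg.lstsq(np.c_[2*p,np.ones(len(p))],(p**2).sum(1),rcond=None)[0]
    return m+s[0]*u+s[1]*v, np.sqrt(s[2]+s[0]**2+s[1]**2)
C,r=circ(n);print("ringC",C,r)
h=np.array([n[0],n[1]]);h/=np.linalg.norm(h);print("yaw downhill",np.degrees(np.arctan2(h[1],h[0])))
T,e=tri((c,(263.8,188.3)),(d,(346.7,189.7)));print("tip",T,e)
H,e=tri((c,(277,220.2)),(d,(343.7,220.8)));print("hole",H,e)
W,e=tri((c,(274.5,207.7)),(d,(343.2,208.3)));print("dot",W,e)
v=T-C;print("axis from tip-ringC",v/np.linalg.norm(v),np.linalg.norm(v))
n2=np.r_[h*.5,.8660254]
for nn in(n,n2):
    S=T-.04*nn;print("seat",S,"ringC off",(C-S)@nn,"hole rel",H-S,(H-S)@nn,np.linalg.norm(H-S),"dot",(W-S)@nn)
E
```

```text
res [0.01 0.02 0.02 0.03 0.01 0.01 0.   0.04 0.07]
n [-0.20241047 -0.45566223  0.86683443] tilt 29.907161617222837 planeres mm [-0.17  0.41 -0.01 -0.33  0.15 -0.01 -0.24  0.14  0.06]
ringC [ 0.64371538 -0.05715903  0.10018105] 0.07345714642383029
yaw downhill -113.95134958775579
tip [ 0.63535772 -0.07711103  0.13708845] [0.037896015698649414, 0.03754007970364918]
hole [ 0.64987555 -0.09694367  0.07970399] [0.06597501676543412, 0.06539944492311768]
dot [ 0.64689899 -0.08582169  0.08975826] [0.14996992407644244, 0.14867297697960055]
axis from tip-ringC [-0.19536584 -0.46639117  0.86273488] 0.04277953684098227
seat [ 0.64345414 -0.05888454  0.10241507] ringC off -0.002775653670844703 hole rel [ 0.00642141 -0.03805914 -0.02271108] -0.003644394000868807 0.044783092614208514 dot 0.0006056141332699723
seat [ 0.64347694 -0.05883322  0.10244743] ringC off -0.0027761566408538714 hole rel [ 0.00639861 -0.03811046 -0.02274344] -0.0035807967981631647 0.0448398614047476 dot 0.0006485038204408055
```

```bash
python3 - <<'E'
from h import *
n=np.array([-0.2024,-0.4557,.8668]);n/=np.linalg.norm(n);T=np.array([.63536,-.07711,.13709]);S=T-.04*n
H=np.array([.64988,-.09694,.07970]);
u=-n*n[2]+[0,0,1];u=-u/np.linalg.norm(u) # downhill in plane
v=np.cross(n,u)
ang=lambda w:np.degrees(np.arctan2(w@v,w@u))
print("u",u,"v",v,"hole ang",ang(H-S))
for nm,x0,y0,xa,xb in(("w1",240,145,100,205),("w2",310,141,170,270)):
    c=load(nm+".pkl");im=cv2.resize(c["color"][y0:y0+100,x0:x0+66],None,fx=6,fy=6,interpolation=cv2.INTER_CUBIC)
    s=im[:,:,2].astype(float)-im[:,:,0]
    pts=[]
    for x in range(xa,xb,3):
        col=s[:,x];r0=260 if nm=="w1" else 292
        th=.5*(col[r0]+col[r0+60]); k=np.argmax(col[r0:r0+60]>th)+r0
        pts.append((x,k))
    pts=np.array(pts);g=np.polyfit(pts[:,0],pts[:,1],1)
    q=[np.array([x,np.polyval(g,x)]) for x in(xa,xb)]
    pl=[]
    for p in q:
        o,d=ray(c,(x0+(p[0]-2.5)/6,y0+(p[1]-2.5)/6));pl.append(o+d*((T-o)@n)/(d@n))
    e=pl[1]-pl[0];e/=np.linalg.norm(e)
    x=np.cross(n,e);x*=np.sign(x@u);print(nm,"slope",g[0],"std",np.std(pts[:,1]-np.polyval(g,pts[:,0])),"flat ang",ang(x),"flatdist",(pl[0]-T)@x, "ctr",(pl[0]-T)@e,(pl[1]-T)@e,x)
E
```

```text
u [-0.35185245 -0.79218954 -0.49863372] v [ 0.91391076 -0.40591516  0.        ] hole ang 28.529657699201028
w1 slope -0.014939309056956247 std 0.5606261862313231 flat ang 25.349766879427065 flatdist 0.004630004921519719 ctr -0.006534013019360487 0.007760375179318907 [ 0.07331155 -0.88970013 -0.45062078]
w2 slope 0.021848739495797777 std 0.2805263043187388 flat ang 23.26141149242731 flatdist 0.0043577042221071005 ctr -0.006715551931195728 0.006371233765396093 [ 0.03767662 -0.88810128 -0.45810107]
```

{"fn": "jog_arm", "kwargs": {
  "translation": [
    [-0.94,-0.63,-0.23],
    [-0.94,-0.63,-0.23],
    [-0.94,-0.63,-0.23],
    [-0.94,-0.63,-0.23],
    [-0.94,-0.63,-0.23],
    [-0.94,-0.63,-0.23],
    [0,0,0],
    [0,0,0],
    [0,0,0],
    [0,0,0]
  ],
  "dr": [
    [0,0,0],
    [0,0,0],
    [0,-0.94,0],
    [0,-0.94,0],
    [0,-0.94,0],
    [0,-0.94,0],
    [0,-0.94,0],
    [0,-0.94,0],
    [0,-0.94,0],
    [0,-0.94,0]
  ],
  "jaw": [1,1,1,1,1,1,1,1,1,1]
}}

```text
clock: 2.8
position: [0.4693, -0.2593, 0.1584]
ee_rot: [0.707, 0.708, -0.001, 0.002]
ft_force: [-0.0, -0.3, 1.1]
grip_width: 0.999
grasp_force: 0.0
```

{"fn": "jog_arm", "kwargs": {
  "translation": [
    [0,0,0],
    [0,0,0],
    [0,0,0],
    [0,0,0],
    [0,0,0],
    [0,0,0],
    [0,0,0],
    [0,0,0],
    [0,0,0],
    [0,0,0]
  ],
  "dr": [
    [0,0,0.95],
    [0,0,0.95],
    [0,0,0.95],
    [0,0,0.95],
    [0,0,0.95],
    [0,0,0.95],
    [0,0,0.95],
    [0,0,0.95],
    [0,0,0.9],
    [0,0,0]
  ],
  "jaw": [1,1,1,1,1,1,1,1,1,1]
}}

```text
clock: 3.8
position: [0.469, -0.2592, 0.1581]
ee_rot: [0.883, 0.47, -0.0, 0.001]
ft_force: [-0.2, -0.2, 0.1]
grip_width: 1.0
grasp_force: 0.0
```

```bash
python3 - <<'E'
from h import *
o=manip.get_obs();print(o["clock"],o["position"],Ro.from_quat(o["ee_rot"]).as_matrix().round(3))
c=snap("wrist","w3")
print(proj(c,[.4675,-.2576,.03]))
cv2.imwrite("pics/m3.png",c["color"][:300,:,::-1])
E
```

```text
3.8 [ 0.46904442 -0.25920224  0.15811711] [[ 0.559  0.829  0.001]
 [ 0.829 -0.559 -0.002]
 [-0.001  0.001 -1.   ]]
[[254.64749505 178.85377514]]
```

View pics/m3.png

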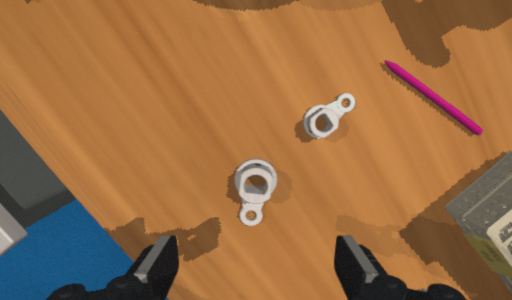

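{"fn": "jog_arm", "kwargs": {
  "translation": [
    [0.2,0.4,0.9],
    [0.2,0.4,0.9],
    [0,0,0],
    [0,0,0]
  ],
  "dr": [
    [0,0,0],
    [0,0,0],
    [0,0,0],
    [0,0,0]
  ],
  "jaw": [1,1,1,1]
}}

```text
clock: 4.25
position: [0.4902, -0.2624, 0.1131]
ee_rot: [0.883, 0.47, -0.001, 0.0]
ft_force: [0.2, -0.8, 1.0]
grip_width: 1.003
grasp_force: 0.0
```

```bash
cat > fitd.py <<'E'
from h import *
from scipy.optimize import minimize
t=np.linspace(0,2*np.pi,90,endpoint=False);cir=lambda r,x=0:np.c_[x+r*np.cos(t),r*np.sin(t)]
ex=lambda p,a,b:np.vstack([np.c_[p,0*p[:,:1]+a],np.c_[p,0*p[:,:1]+b]])
hub=cir(.020);hub[:,1]=hub[:,1].clip(-.017,.017)
parts=[ex(cir(.024),0,.006),ex(hub,.006,.030),ex(cir(.014,.044),0,.006)]
K=4
def mask(c,X,r=55):
    p=proj(c,X)[0].round().astype(int);x0,y0=p-r
    im=cv2.resize(c["color"][y0:y0+2*r,x0:x0+2*r],None,fx=K,fy=K,interpolation=cv2.INTER_LINEAR).astype(int)
    m=((im[:,:,0]-im[:,:,2])<35)&(im[:,:,1]>70)
    m=m.astype(np.uint8);n,l,s,ce=cv2.connectedComponentsWithStats(m)
    k=min((i for i in range(1,n) if s[i,4]>600),key=lambda i:np.hypot(*(ce[i]-r*K)))
    m=(l==k).astype(np.uint8);cs,_=cv2.findContours(m,cv2.RETR_EXTERNAL,cv2.CHAIN_APPROX_NONE)
    f=np.zeros_like(m);cv2.drawContours(f,cs,-1,1,-1);return f,(x0,y0)
def render(c,o,shape,Rm,T):
    f=np.zeros(shape,np.uint8)
    for P in parts:
        q=(proj(c,P@Rm.T+T)-o+.5)*K-.5
        cv2.fillConvexPoly(f,cv2.convexHull(np.round(q*16).astype(np.int32)),1,shift=4)
    return f
def fit(cs,X0,yaw0,freez=False):
    ms=[mask(c,np.array(X0)) for c in cs]
    def cost(v):
        Rm=Ro.from_euler("z",v[2]*50).as_matrix();T=np.array([v[0],v[1],v[3] if freez else 0])
        return sum(((render(c,o,m.shape,Rm,T)!=m).sum())/m.sum() for c,(m,o) in zip(cs,ms))
    v0=np.array([X0[0],X0[1],yaw0/50]+[0.]*freez);n=len(v0)
    sx=np.vstack([v0]+[v0+.006*np.eye(n)[i] for i in range(n)])
    r=minimize(cost,v0,method="Nelder-Mead",options=dict(initial_simplex=sx,xatol=1e-5,fatol=1e-5,maxiter=400))
    v=r.x;return v[:2],np.degrees(v[2]*50),v[3:],r.fun
E
python3 - <<'E'
from fitd import *
o=manip.get_obs();print(o["clock"],o["position"])
c=snap("wrist","w4");d=load("w3.pkl")
for cs in([d],[c],[c,d]):print(fit(cs,(.468,-.258,0.01),np.radians(-124)))
print(fit([c,d],(.468,-.258,0.01),np.radians(-124),True))
p,y,_,_=fit([c],(.468,-.258,0.01),np.radians(-124))
m,og=mask(c,np.array([.468,-.258,.01]));f=render(c,og,m.shape,Ro.from_euler("z",y,degrees=True).as_matrix(),np.r_[p,0])
r=m.shape[0]//K;im=cv2.resize(c["color"][og[1]:og[1]+r,og[0]:og[0]+r,::-1],None,fx=K,fy=K)
for q,col in((m,(0,255,0)),(f,(0,0,255))):
    cs,_=cv2.findContours(q,0,1);cv2.drawContours(im,cs,-1,col,1)
cv2.imwrite("pics/m4.png",im);print(im.shape)
E
```

```text
4.25 [ 0.49021619 -0.26240911  0.11314691]
(array([ 0.46291976, -0.26514882]), np.float64(-131.17218349479106), array([], dtype=float64), np.float64(0.08370319229378308))
(array([ 0.4630344 , -0.26508628]), np.float64(-130.9950809800392), array([], dtype=float64), np.float64(0.05466051483750599))
(array([ 0.46298764, -0.26515463]), np.float64(-130.88193052589142), array([], dtype=float64), np.float64(0.13884052240630318))
(array([ 0.46151532, -0.26664429]), np.float64(-131.41991806728012), array([-0.00845241]), np.float64(0.06912168096397572))
(440, 440, 3)
```

View pics/m4.png

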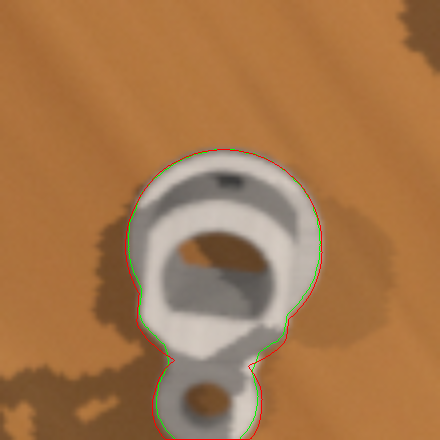

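```bash
sed -i 's/r=55/r=80/' fitd.py; python3 - <<'E'
from fitd import *
c=load("w4.pkl");d=load("w3.pkl")
a=((.462,-.266,0.01),np.radians(-131))
for ra in(.014,.013,.012):
    parts[2]=ex(cir(ra,.058-ra if ra==.014 else .044),0,.006)
    print(ra);
    for cs in([d],[c],[c,d]):print(fit(cs,*a))
    print(fit([c,d],*a,True))
E
```

```text
0.014
(array([ 0.46281098, -0.2648189 ]), np.float64(-130.31007483952538), array([], dtype=float64), np.float64(0.0839662031101029))
(array([ 0.46326873, -0.26502862]), np.float64(-130.84938608692434), array([], dtype=float64), np.float64(0.07040283709198072))
(array([ 0.46306708, -0.26499472]), np.float64(-131.22707377521937), array([], dtype=float64), np.float64(0.1549159399316657))
(array([ 0.46160294, -0.26650192]), np.float64(-131.39942820658197), array([-0.00813189]), np.float64(0.070631752271458))
0.013
(array([ 0.46280476, -0.2648393 ]), np.float64(-130.95896420880788), array([], dtype=float64), np.float64(0.06927047374823289))
(array([ 0.46327959, -0.264946  ]), np.float64(-131.38167071901805), array([], dtype=float64), np.float64(0.05342024424964412))
(array([ 0.46299117, -0.26431662]), np.float64(-130.61794480842812), array([], dtype=float64), np.float64(0.12569232376640357))
(array([ 0.46190687, -0.26622033]), np.float64(-131.27436406004875), array([-0.00619599]), np.float64(0.06322783374282705))
0.012
(array([ 0.46289074, -0.2652311 ]), np.float64(-131.1827782277866), array([], dtype=float64), np.float64(0.07364302856954992))
(array([ 0.46324318, -0.26516708]), np.float64(-131.81918724120993), array([], dtype=float64), np.float64(0.05342024424964412))
(array([ 0.46303824, -0.26498452]), np.float64(-131.17692912319512), array([], dtype=float64), np.float64(0.1275880259029987))
(array([ 0.46233769, -0.26590037]), np.float64(-130.4169702714893), array([-0.00357789]), np.float64(0.10704212864721246))
```

{"fn": "jog_arm", "kwargs": {
  "translation": [
    [-0.72,-0.85,0.4],
    [0,0,0.8],
    [0,0,0.8],
    [0,0,0.8],
    [0,0,0.8],
    [0,0,0.5],
    [0,0,0],
    [0,0,0]
  ],
  "dr": [
    [0,0,0],
    [0,0,0.9],
    [0,0,0.85],
    [0,0,0],
    [0,0,0],
    [0,0,0],
    [0,0,0],
    [0,0,0]
  ],
  "jaw": [0.75,0.75,0.75,0.75,0.75,0.75,0.75,0.75]
}}

```text
clock: 5.1
position: [0.463, -0.2661, 0.0116]
ee_rot: [0.91, 0.415, 0.0, 0.001]
ft_force: [0.5, 0.1, 0.8]
grip_width: 0.75
grasp_force: 0.0
```

{"fn": "jog_arm", "kwargs": {
  "translation": [
    [0,0,0.1],
    [0,0,0],
    [0,0,0],
    [0,0,0],
    [0,0,0],
    [0,0,0],
    [0,0,0],
    [0,0,0]
  ],
  "dr": [
    [0,0,0],
    [0,0,0],
    [0,0,0],
    [0,0,0],
    [0,0,0],
    [0,0,0],
    [0,0,0],
    [0,0,0]
  ],
  "jaw": [0.75,0.3,0.3,0.3,0.3,0.3,0.3,0.3],
  "squeeze": 60
}}

```text
clock: 5.9
position: [0.4631, -0.2661, 0.0088]
ee_rot: [0.91, 0.415, 0.0, 0.001]
ft_force: [0.2, 0.3, 6.0]
grip_width: 0.382
grasp_force: 60.8
```

```bash
python3 - <<'E'
from fitd import *
o=manip.get_obs();R=Ro.from_quat(o["ee_rot"]).as_matrix();p=o["position"]
c=snap("wrist","w5")
D=np.c_[-R[:,0],R[:,1],-R[:,2]];T=p.copy();T[2]=0;print(D)
q=proj(c,T+D@[0,0,.03])[0];print(q)
x0,y0=int(q[0]-60),int(q[1]-45);k=6
im=cv2.resize(c["color"][y0:y0+95,x0:x0+120,::-1],None,fx=k,fy=k,interpolation=cv2.INTER_CUBIC)
b=cir(.0125);b[:,0]=b[:,0].clip(None,.0079)
for P,z in((hub,.03),(b,.03),(cir(.0065,.044),.006),(cir(.024),.006)):
    w=proj(c,np.c_[P,0*P[:,0]+z]@D.T+T);w=((w-[x0,y0]+.5)*k-.5).round().astype(np.int32)
    cv2.polylines(im,[w],True,(0,0,255),1)
cv2.imwrite("pics/m5.png",im)
E
```

```text
[[-6.56056229e-01  7.54711032e-01 -1.21766962e-03]
 [-7.54711762e-01 -6.56053837e-01  1.87579162e-03]
 [ 6.16823807e-04  2.14961436e-03  9.99997499e-01]]
[257.9806516  260.20564378]
```

View pics/m5.png

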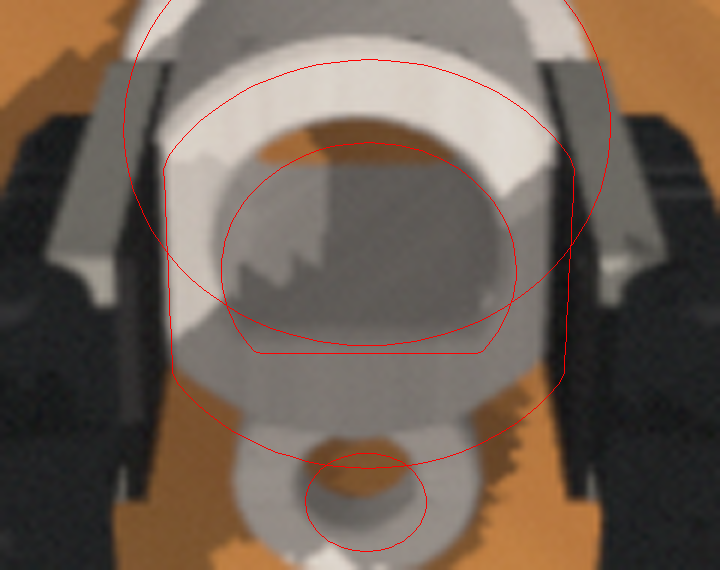

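```bash
cat > goal.py <<'E'
from h import *
n=np.array([-0.2024,-0.4557,.8668]);n/=np.linalg.norm(n);TIP=np.array([.63536,-.07711,.13709]);S=TIP-.04*n
u=-n*n[2]+[0,0,1];u=-u/np.linalg.norm(u);v=np.cross(n,u)
a=np.radians(24);xs=np.cos(a)*u+np.sin(a)*v;ys=np.cross(n,xs)
RT=Ro.from_matrix(np.c_[-xs,ys,-n])
# measured driver offset in tool
def tcp(h,dx=.0015,dy=-.001): return S+n*(h+.0088)-dx*(-xs)-dy*ys
E
python3 - <<'E'
from goal import *
t,r=rows(tcp(.12),RT);print("target",tcp(.12),"t",t.round(2),"r",r.round(2),np.linalg.norm(r)*4)
E
```

```text
target [ 0.61844006 -0.11895857  0.2135825 ] t [ 8.51  0.85 -8.19] r [ -0.44   7.64 -10.02] 50.42637704747546
```

{"fn": "jog_arm", "kwargs": {
  "translation": [
    [0,0,-1],
    [0,0,-1],
    [0,0,-1],
    [0.946,0.094,-0.577],
    [0.946,0.094,-0.577],
    [0.946,0.094,-0.577],
    [0.946,0.094,-0.577],
    [0.946,0.094,-0.577],
    [0.946,0.094,-0.577],
    [0.946,0.094,-0.577]
  ],
  "dr": [
    [0,0,0],
    [0,0,0],
    [0,0,0],
    [0,0,0],
    [0,0,0],
    [0,0,0],
    [0,0,0],
    [0,0,0],
    [0,0,0],
    [0,0,0]
  ],
  "jaw": [0.3,0.3,0.3,0.3,0.3,0.3,0.3,0.3,0.3,0.3]
}}

```text
clock: 6.95
position: [0.5838, -0.1506, 0.1842]
ee_rot: [0.91, 0.415, -0.001, 0.0]
ft_force: [0.4, -0.2, -1.1]
grip_width: 0.383
grasp_force: 60.2
```

{"fn": "jog_arm", "kwargs": {
  "translation": [
    [0.946,0.094,-0.577],
    [0.946,0.094,-0.577],
    [0,0,0],
    [0,0,0],
    [0,0,0],
    [0,0,0],
    [0,0,0],
    [0,0,0],
    [0,0,0],
    [0,0,0]
  ],
  "dr": [
    [0,0,0],
    [0,0,0],
    [-0.034,0.588,-0.771],
    [-0.034,0.588,-0.771],
    [-0.034,0.588,-0.771],
    [-0.034,0.588,-0.771],
    [-0.034,0.588,-0.771],
    [-0.034,0.588,-0.771],
    [-0.034,0.588,-0.771],
    [-0.034,0.588,-0.771]
  ],
  "jaw": [0.3,0.3,0.3,0.3,0.3,0.3,0.3,0.3,0.3,0.3]
}}

```text
clock: 7.95
position: [0.6177, -0.1188, 0.2124]
ee_rot: [0.788, 0.594, 0.152, -0.059]
ft_force: [-0.2, -0.0, -1.4]
grip_width: 0.381
grasp_force: 60.2
```

{"fn": "jog_arm", "kwargs": {
  "translation": [
    [0,0,0],
    [0,0,0],
    [0,0,0],
    [0,0,0],
    [0,0,0],
    [0,0,0],
    [0,0,0]
  ],
  "dr": [
    [-0.034,0.588,-0.771],
    [-0.034,0.588,-0.771],
    [-0.034,0.588,-0.771],
    [-0.034,0.588,-0.771],
    [-0.034,0.588,-0.771],
    [0,0,0],
    [0,0,0]
  ],
  "jaw": [0.3,0.3,0.3,0.3,0.3,0.3,0.3]
}}

```text
clock: 8.65
position: [0.6179, -0.119, 0.2123]
ee_rot: [0.684, 0.683, 0.24, -0.093]
ft_force: [-0.4, 0.3, -0.3]
grip_width: 0.387
grasp_force: 60.2
```

```bash
python3 - <<'E'
from goal import *
o=manip.get_obs();print(o["clock"],o["position"],o["grip_width"],o["ft_force"],o["joint_pos"].round(2))
for h in(.12,.05,0): t,r=rows(tcp(h),RT);print(h,t.round(3),r.round(3))
E
```

```text
8.65 [ 0.61790911 -0.11896812  0.21231189] 0.38665995871708403 [-0.36825512  0.31118155 -0.29018776] [ 0.51  0.35 -0.14  1.57 -0.5   1.24  0.54]
0.12 [ 0.022  0.031 -0.04 ] [-0.019  0.007 -0.034]
0.05 [0.024 0.035 2.76 ] [-0.019  0.007 -0.034]
0 [0.025 0.037 4.76 ] [-0.019  0.007 -0.034]
```

{"fn": "jog_arm", "kwargs": {
  "translation": [
    [0.02,0.03,0.7],
    [0,0,0.7],
    [0,0,0.7],
    [0,0,0.5],
    [0,0,0.3],
    [0,0,0]
  ],
  "dr": [
    [0,0,0],
    [0,0,0],
    [0,0,0],
    [0,0,0],
    [0,0,0],
    [0,0,0]
  ],
  "jaw": [0.3,0.3,0.3,0.3,0.3,0.3]
}}

```text
clock: 9.25
position: [0.6333, -0.0843, 0.1497]
ee_rot: [0.683, 0.684, 0.24, -0.094]
ft_force: [0.1, 0.1, -1.7]
grip_width: 0.389
grasp_force: 60.2
```

{"fn": "jog_arm", "kwargs": {
  "translation": [
    [0,0,0.1],
    [0,0,0.1],
    [0,0,0.1],
    [0,0,0.1],
    [0,0,0]
  ],
  "dr": [
    [0,0,0],
    [0,0,0],
    [0,0,0],
    [0,0,0],
    [0,0,0]
  ],
  "jaw": [0.3,0.3,0.3,0.3,0.3]
}}

```text
clock: 9.75
position: [0.6354, -0.0805, 0.1413]
ee_rot: [0.683, 0.684, 0.241, -0.093]
ft_force: [0.0, -1.1, -1.2]
grip_width: 0.385
grasp_force: 60.2
```

```bash
cat > st.py <<'E'
from goal import *
o=manip.get_obs();R=Ro.from_matrix(np.c_[xs,ys,n]).inv()
print(o["clock"],"h",((o["position"]-S)@n-.0088).round(4),"F(xs,ys,n)",R.apply(o["ft_force"]).round(1),"M",R.apply(o["torque"]).round(2),o["grip_width"])
t,r=rows(tcp(0),RT);print(t.round(3),r.round(3))
E
python3 st.py
```

```text
9.75 h 0.0364 F(xs,ys,n) [ 1.5 -0.2 -0.5] M [-0.34 -0.63  0.03] 0.3850040502863184
[-0.018  0.     1.457] [-0.016 -0.01  -0.002]
```

{"fn": "jog_arm", "kwargs": {
  "translation": [
    [0,0,0.1],
    [0,0,0.1],
    [0,0,0.1],
    [0,0,0]
  ],
  "dr": [
    [0,0,0],
    [0,0,0],
    [0,0,0],
    [0,0,0]
  ],
  "jaw": [0.3,0.3,0.3,0.3]
}}

```text
clock: 10.15
position: [0.6368, -0.0769, 0.1346]
ee_rot: [0.683, 0.684, 0.241, -0.093]
ft_force: [-0.2, -0.1, -1.3]
grip_width: 0.385
grasp_force: 60.2
```

```bash
python3 st.py
```

```text
10.15 h 0.0287 F(xs,ys,n) [ 0.6 -0.4 -1. ] M [-0.32 -0.66  0.04] 0.3845932353013221
[-0.021  0.005  1.147] [-0.02  -0.012 -0.002]
```

{"fn": "jog_arm", "kwargs": {
  "translation": [
    [0,0,0.1],
    [0,0,0.1],
    [0,0,0.1],
    [0,0,0]
  ],
  "dr": [
    [0,0,0],
    [0,0,0],
    [0,0,0],
    [0,0,0]
  ],
  "jaw": [0.3,0.3,0.3,0.3]
}}

```text
clock: 10.55
position: [0.6384, -0.0735, 0.1282]
ee_rot: [0.683, 0.684, 0.241, -0.093]
ft_force: [-0.0, 1.3, -1.4]
grip_width: 0.387
grasp_force: 60.2
```

```bash
python3 st.py
```

```text
10.55 h 0.0212 F(xs,ys,n) [-0.6 -0.4 -1.8] M [-0.37 -0.43 -0.  ] 0.3870808756819254
[-0.02   0.002  0.848] [-0.018 -0.011 -0.001]
```

{"fn": "jog_arm", "kwargs": {
  "translation": [
    [0,0,0.12],
    [0,0,0.12],
    [0,0,0.12],
    [0,0,0.12],
    [0,0,0]
  ],
  "dr": [
    [0,0,0],
    [0,0,0],
    [0,0,0],
    [0,0,0],
    [0,0,0]
  ],
  "jaw": [0.3,0.3,0.3,0.3,0.3]
}}

```text
clock: 11.05
position: [0.6408, -0.068, 0.1177]
ee_rot: [0.683, 0.684, 0.241, -0.093]
ft_force: [-0.2, 1.5, -1.5]
grip_width: 0.386
grasp_force: 60.2
```

```bash
python3 st.py
```

```text
11.05 h 0.0091 F(xs,ys,n) [-0.7 -0.6 -1.9] M [-0.41 -0.25 -0.04] 0.3858010966868462
[-0.022  0.001  0.365] [-0.018 -0.012 -0.   ]
```

{"fn": "jog_arm", "kwargs": {
  "translation": [
    [0,0,0.12],
    [0,0,0.1],
    [0,0,0.06],
    [0,0,0]
  ],
  "dr": [
    [0,0,0],
    [0,0,0],
    [0,0,0],
    [0,0,0]
  ],
  "jaw": [0.3,0.3,0.3,0.3]
}}

```text
clock: 11.45
position: [0.6423, -0.0649, 0.1119]
ee_rot: [0.683, 0.684, 0.241, -0.093]
ft_force: [0.0, 2.7, -1.4]
grip_width: 0.381
grasp_force: 60.2
```

```bash
python3 st.py
```

```text
11.45 h 0.0024 F(xs,ys,n) [-1.7 -0.4 -2.5] M [-0.42 -0.12 -0.01] 0.38093864034369956
[-0.022 -0.005  0.095] [-0.013 -0.011 -0.001]
```

{"fn": "jog_arm", "kwargs": {
  "translation": [
    [0,0,0.05],
    [0,0,0.05],
    [0,0,0.03],
    [0,0,0]
  ],
  "dr": [
    [0,0,0],
    [0,0,0],
    [0,0,0],
    [0,0,0]
  ],
  "jaw": [0.3,0.3,0.3,0.3]
}}

```text
clock: 11.85
position: [0.6427, -0.0643, 0.1108]
ee_rot: [0.683, 0.684, 0.241, -0.093]
ft_force: [-12.1, -0.2, 16.0]
grip_width: 0.384
grasp_force: 62.4
```

```bash
python3 st.py
```

```text
11.85 h 0.0011 F(xs,ys,n) [-7.7 -8.6 16.4] M [-2.12  0.95 -0.05] 0.3839066623262618
[-0.021 -0.008  0.046] [-0.009 -0.009  0.001]
```

{"fn": "jog_arm", "kwargs": {
  "translation": [
    [0,0,0.03],
    [0,0,0],
    [0,0,0],
    [0,0,0],
    [0,0,0],
    [0,0,0]
  ],
  "dr": [
    [0,0,0],
    [0,0,0],
    [0,0,0],
    [0,0,0],
    [0,0,0],
    [0,0,0]
  ],
  "jaw": [0.3,0.3,0.55,0.55,0.55,0.55],
  "squeeze": 40
}}

```text
clock: 12.45
position: [0.6432, -0.0636, 0.1084]
ee_rot: [0.683, 0.683, 0.241, -0.093]
ft_force: [0.0, -0.7, 0.5]
grip_width: 0.552
grasp_force: 0.0
```

```bash
python3 st.py
```

```text
12.45 h -0.0014 F(xs,ys,n) [0.4 0.2 0.7] M [-0.17 -0.5  -0.03] 0.5523739112714939
[-0.003 -0.009 -0.055] [-0.008 -0.003 -0.005]
```

{"fn": "jog_arm", "kwargs": {
  "translation": [
    [0,0,-0.5],
    [0,0,-1],
    [0,0,-1],
    [0,0,-1],
    [0,0,-0.8],
    [0,0,0],
    [0,0,0]
  ],
  "dr": [
    [0,0,0],
    [0,0,0],
    [0,0,0],
    [0,0,0],
    [0,0,0],
    [0,0,0],
    [0,0,0]
  ],
  "jaw": [0.55,0.55,0.8,0.8,0.8,0.8,0.8]
}}

```text
clock: 13.15
position: [0.6215, -0.1127, 0.2021]
ee_rot: [0.683, 0.683, 0.241, -0.093]
ft_force: [-0.0, 0.5, -1.4]
grip_width: 0.798
grasp_force: 0.0
```

```bash
cat > chk.py <<'E'
import fitd
from fitd import *
from goal import *
fitd.parts[2]=ex(cir(.013,.044),0,.006)
def wm(c,X,r=80):
    p=proj(c,X)[0].round().astype(int);x0,y0=p-r
    im=cv2.resize(c["color"][y0:y0+2*r,x0:x0+2*r],None,fx=K,fy=K,interpolation=cv2.INTER_LINEAR).astype(int)
    m=((im[:,:,2]-im[:,:,0])<22)&((im[:,:,0]-im[:,:,2])<40)
    m=cv2.morphologyEx(m.astype(np.uint8),cv2.MORPH_OPEN,np.ones((5,5)));n_,l,s,ce=cv2.connectedComponentsWithStats(m)
    k=min((i for i in range(1,n_) if s[i,4]>600),key=lambda i:np.hypot(*(ce[i]-r*K)))
    m=(l==k).astype(np.uint8);cs,_=cv2.findContours(m,cv2.RETR_EXTERNAL,cv2.CHAIN_APPROX_NONE)
    f=np.zeros_like(m);cv2.drawContours(f,cs,-1,1,-1);return f,np.array((x0,y0))
B=np.c_[xs,ys,n]
def fit3(c,fz=None):
    m,o=wm(c,S+B@[.015,0,.015])
    def cost(q):
        Rm=B@Ro.from_euler("z",q[2]*50).as_matrix();T=S+B@np.array([q[0],q[1],q[3] if fz is None else fz])
        return (render(c,o,m.shape,Rm,T)!=m).sum()/m.sum()
    k=4 if fz is None else 3
    r=minimize(cost,np.zeros(k),method="Nelder-Mead",options=dict(initial_simplex=np.vstack([np.zeros(k),.004*np.eye(k)]),xatol=1e-5,fatol=1e-5,maxiter=400))
    return r.x,r.fun,m,o
E
python3 - <<'E'
from chk import *
o=manip.get_obs();print(o["clock"],o["position"])
c=snap("wrist","w6")
x,f,m,og=fit3(c);print(x[[0,1]]*1e3,np.degrees(x[2]*50),x[3:]*1e3,f)
x,f,m,og=fit3(c,0.);print(x[[0,1]]*1e3,np.degrees(x[2]*50),f)
k=4;im=cv2.resize(c["color"][og[1]:og[1]+140,og[0]:og[0]+160,::-1],None,fx=k,fy=k,interpolation=cv2.INTER_CUBIC)
im2=im.copy()
b=cir(.0125);b[:,0]=b[:,0].clip(None,.0079)
for P,z in((hub,.03),(b,.03),(cir(.0065,.044),.006),(cir(.024),.006),(cir(.024),.0)):
    w=proj(c,np.c_[P,0*P[:,0]+z]@B.T+S);w=((w-og+.5)*k-.5).round().astype(np.int32)
    cv2.polylines(im,[w],True,(0,0,255),1)
cs,_=cv2.findContours(m,0,1);cv2.drawContours(im,cs,-1,(0,255,0),1)
cv2.imwrite("pics/m6.png",im[:,80:560])
E
```

```text
13.15 [ 0.62149748 -0.11266229  0.20212054]
[ 0.76664556 -0.10607793] 0.18162253901628073 [-2.15033787] 0.030659052611870435
[ 0.21986381 -0.13117788] 0.10364402499767647 0.03763340198464707
```

View pics/m6.png

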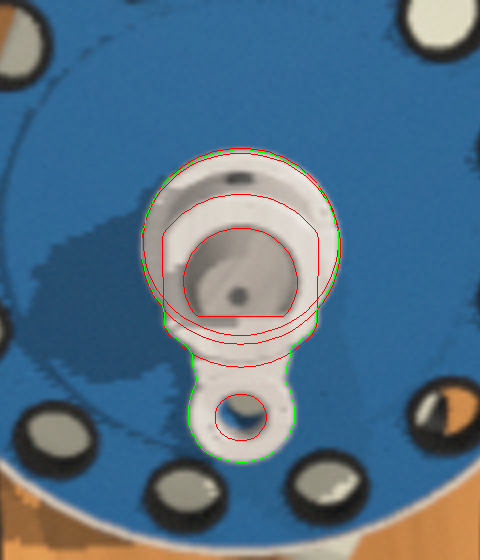

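```bash
python3 - <<'E'
from goal import *
t,r=rows([.415,.345,.21],Ro.from_quat([.70711,.70711,0,0]));print(t.round(2),r.round(3))
E
```

```text
[16.81 -8.88  6.39] [ 3.018 -6.844  0.016]
```

{"fn": "jog_arm", "kwargs": {
  "translation": [
    [0.5,-0.26,0.12],
    [0.95,-0.5,0.36],
    [0.95,-0.5,0.36],
    [0.95,-0.5,0.36],
    [0.95,-0.5,0.36],
    [0.95,-0.5,0.36],
    [0.95,-0.5,0.36],
    [0.95,-0.5,0.36],
    [0.95,-0.5,0.36],
    [0.95,-0.5,0.36]
  ],
  "dr": [
    [0,0,0],
    [0,0,0],
    [0,0,0],
    [0,0,0],
    [0,0,0],
    [0,0,0],
    [0,0,0],
    [0,0,0],
    [0,0,0],
    [0,0,0]
  ],
  "jaw": [0.8,0.8,0.8,0.8,0.8,0.8,0.8,0.8,0.8,0.8]
}}

```text
clock: 14.2
position: [0.5087, 0.1349, 0.2073]
ee_rot: [0.682, 0.684, 0.24, -0.094]
ft_force: [0.3, 0.1, 0.7]
grip_width: 0.799
grasp_force: 0.0
```

{"fn": "jog_arm", "kwargs": {
  "translation": [
    [0.95,-0.5,0.36],
    [0.95,-0.5,0.36],
    [0.95,-0.5,0.36],
    [0.95,-0.5,0.36],
    [0.95,-0.5,0.36],
    [0.95,-0.5,0.36],
    [0.95,-0.5,0.36],
    [0.95,-0.5,0.36],
    [0,0,0],
    [0,0,0]
  ],
  "dr": [
    [0,0,0],
    [0,0,0],
    [0,0,0],
    [0,0,0],
    [0,0,0],
    [0,0,0],
    [0,0,0],
    [0,0,0],
    [0.377,-0.855,0],
    [0.377,-0.855,0]
  ],
  "jaw": [0.8,0.8,0.8,0.8,0.8,0.8,0.8,0.8,0.8,0.8]
}}

```text
clock: 15.2
position: [0.4155, 0.3399, 0.2113]
ee_rot: [0.693, 0.695, 0.18, -0.069]
ft_force: [-0.1, -0.7, -0.5]
grip_width: 0.801
grasp_force: 0.0
```

{"fn": "jog_arm", "kwargs": {
  "translation": [
    [0,0,0],
    [0,0,0],
    [0,0,0],
    [0,0,0],
    [0,0,0],
    [0,0,0],
    [0,0,0]
  ],
  "dr": [
    [0.377,-0.855,0],
    [0.377,-0.855,0],
    [0.377,-0.855,0],
    [0.377,-0.855,0],
    [0.377,-0.855,0],
    [0.377,-0.855,0],
    [0,0,0]
  ],
  "jaw": [0.8,0.8,0.8,0.8,0.8,0.8,0.8]
}}

```text
clock: 15.9
position: [0.416, 0.341, 0.2112]
ee_rot: [0.705, 0.709, -0.001, -0.0]
ft_force: [-0.1, 1.2, -0.1]
grip_width: 0.799
grasp_force: 0.0
```

```bash
cat > pin.py <<'E'
import fitd
from fitd import *
ps=[ex(cir(.008),.005,.051)]
def rm(c,X,r=60):
    p=proj(c,X)[0].round().astype(int);x0,y0=np.maximum(p-r,0)
    im=cv2.resize(c["color"][y0:y0+2*r,x0:x0+2*r],None,fx=K,fy=K,interpolation=cv2.INTER_LINEAR)
    h=cv2.cvtColor(im,cv2.COLOR_RGB2HSV)
    m=(((h[:,:,0]<8)|(h[:,:,0]>172))&(h[:,:,1]>140)&(h[:,:,2]>35)).astype(np.uint8)
    n,l,s,ce=cv2.connectedComponentsWithStats(m);k=1+np.argmax(s[1:,4])
    return (l==k).astype(np.uint8),np.array((x0,y0))
def pinfit(cs,X0):
    fitd.parts[:]=ps
    ms=[rm(c,np.array(X0)+[0,0,.03]) for c in cs]
    for c,(m,o) in zip(cs,ms): 
        e=cv2.moments(m,True);print("area",m.sum()/K/K,"ctr",(e["m10"]/e["m00"]/K+o[0]).round(1),(e["m01"]/e["m00"]/K+o[1]).round(1))
    def cost(q):
        Rm=Ro.from_euler("xy",[q[3]*10,q[4]*10]).as_matrix()
        return sum((render(c,o,m.shape,Rm,q[:3]).astype(int)!=m).sum()/m.sum() for c,(m,o) in zip(cs,ms))
    v0=np.r_[X0,0,0]
    r=minimize(cost,v0,method="Nelder-Mead",options=dict(initial_simplex=np.vstack([v0,v0+.005*np.eye(5)]),xatol=1e-5,fatol=1e-5,maxiter=600))
    return r.x[:3],np.degrees(r.x[3:]*10),r.fun
E
python3 - <<'E'
from pin import *
o=manip.get_obs();print(o["clock"],o["position"],o["ee_rot"].round(3),o["joint_pos"].round(2))
c=snap("wrist","w7");print(proj(c,[.415,.342,.09]))
print(pinfit([c],(.415,.342,.044)))
d=load("c0.pkl");print(pinfit([c,d["side"],d["scene"]],(.415,.342,.044)))
E
```

```text
15.9 [0.41598796 0.3409972  0.21115202] [ 0.705  0.709 -0.001 -0.   ] [-0.1   0.23 -0.76  1.69  0.17  1.29 -0.89]
[[255.80588461 180.75613834]]
area 281.0625 ctr 256.4 175.1
(array([0.41475712, 0.34421268, 0.05282762]), array([-5.55417321,  0.55231691]), np.float64(0.1247498332221481))
area 281.0625 ctr 256.4 175.1
area 42.8125 ctr 175.2 141.4
area 92.875 ctr 222.4 263.8
(array([0.41358508, 0.34290668, 0.04259843]), array([-3.11882488,  1.96578783]), np.float64(1.5161108694930454))
```

{"fn": "jog_arm", "kwargs": {
  "translation": [
    [0.6,0.8,0.5],
    [0.6,0.8,0.5],
    [0,0,0],
    [0,0,0]
  ],
  "dr": [
    [0,0,0],
    [0,0,0],
    [0,0,0],
    [0,0,0]
  ],
  "jaw": [0.8,0.8,0.8,0.8]
}}

```text
clock: 16.35
position: [0.4568, 0.3691, 0.1867]
ee_rot: [0.707, 0.708, 0.0, -0.0]
ft_force: [0.4, -0.3, -0.4]
grip_width: 0.803
grasp_force: 0.0
```

```bash
python3 - <<'E'
from pin import *
o=manip.get_obs();print(o["clock"],o["position"])
c=load("w7.pkl");d=snap("wrist","w8")
print(pinfit([d],(.415,.342,.044)))
print(pinfit([c,d],(.415,.342,.044)))
print(rows([.415,.342,.075],Ro.from_quat([.70711,.70711,0,0])))
E
```

```text
16.35 [0.45682456 0.36908731 0.18671317]
area 387.5625 ctr 215.7 208.2
(array([0.41472179, 0.34315508, 0.04627136]), array([-5.2699597 ,  2.61226825]), np.float64(0.1070795033059184))
area 281.0625 ctr 256.4 175.1
area 387.5625 ctr 215.7 208.2
(array([0.41452014, 0.34083008, 0.0387717 ]), array([-4.1702916 ,  0.96954472]), np.float64(0.18842944159192726))
(array([-1.08361485, -1.68040777,  4.4914696 ]), array([ 0.01424442, -0.00651528,  0.02117185]))
```

{"fn": "jog_arm", "kwargs": {
  "translation": [
    [-0.522,-0.826,0],
    [-0.522,-0.826,0],
    [0,0,0],
    [0,0,0.9],
    [0,0,0.9],
    [0,0,0.9],
    [0,0,0.9],
    [0,0,0.9],
    [0,0,0.77],
    [0,0,0]
  ],
  "dr": [
    [0,0,0],
    [0,0,0],
    [0,0,0],
    [0,0,0],
    [0,0,0],
    [0,0,0],
    [0,0,0],
    [0,0,0],
    [0,0,0],
    [0,0,0]
  ],
  "jaw": [0.55,0.55,0.55,0.55,0.55,0.55,0.55,0.55,0.55,0.55]
}}

```text
clock: 17.4
position: [0.4155, 0.3419, 0.0538]
ee_rot: [0.707, 0.707, -0.001, 0.0]
ft_force: [-0.1, -0.6, 0.2]
grip_width: 0.554
grasp_force: 0.0
```

{"fn": "jog_arm", "kwargs": {
  "translation": [
    [0,0,0],
    [0,0,0],
    [0,0,0],
    [0,0,0],
    [0,0,0],
    [0,0,0],
    [0,0,0],
    [0,0,0]
  ],
  "dr": [
    [0,0,0],
    [0,0,0],
    [0,0,0],
    [0,0,0],
    [0,0,0],
    [0,0,0],
    [0,0,0],
    [0,0,0]
  ],
  "jaw": [0.1,0.1,0.1,0.1,0.1,0.1,0.1,0.1],
  "squeeze": 60
}}

```text
clock: 18.2
position: [0.4173, 0.3437, 0.0569]
ee_rot: [0.707, 0.707, 0.001, 0.001]
ft_force: [-0.7, -0.9, 7.6]
grip_width: 0.172
grasp_force: 58.5
```

```bash
python3 - <<'E'
from pin import *
o=manip.get_obs();print(o["clock"],o["position"],o["ft_force"],o["torque"])
c=snap("wrist","w9")
m,og=rm(c,np.array([.4155,.343,.09]));ys_,xs_=np.nonzero(m);print("area",m.sum()/16,"x",xs_.min()/4+og[0],xs_.max()/4+og[0],"y",ys_.min()/4+og[1],ys_.max()/4+og[1])
fitd.parts[:]=ps
for dx in(0,.002):
  f=render(c,og,m.shape,np.eye(3),np.array([o["position"][0],o["position"][1]+dx,.044]));y,x=np.nonzero(f);print("model dy",dx,f.sum()/16,x.min()/4+og[0],x.max()/4+og[0],y.min()/4+og[1],y.max()/4+og[1])
E
```

```text
18.2 [0.41732795 0.3436842  0.0569203 ] [-0.65504018 -0.92319462  7.56417732] [-0.29423361  0.26509483 -0.0540956 ]
area 1776.9375 x 240.25 272.25 y 222.75 289.0
model dy 0 2144.625 240.25 275.75 223.0 297.0
model dy 0.002 2138.0 240.0 275.75 220.0 293.5
```

{"fn": "jog_arm", "kwargs": {
  "translation": [
    [0,0,-0.3],
    [0,0,-0.7],
    [0,0,-1],
    [0,0,-1],
    [0,0,-1],
    [0,0,-1],
    [0,0,-1],
    [0,0,-1],
    [0,0,0]
  ],
  "dr": [
    [0,0,0],
    [0,0,0],
    [0,0,0],
    [0,0,0],
    [0,0,0],
    [0,0,0],
    [0,0,0],
    [0,0,0],
    [0,0,0]
  ],
  "jaw": [0.1,0.1,0.1,0.1,0.1,0.1,0.1,0.1,0.1]
}}

```text
clock: 19.15
position: [0.4173, 0.3444, 0.2344]
ee_rot: [0.707, 0.707, 0.003, 0.001]
ft_force: [0.9, 1.2, -1.0]
grip_width: 0.169
grasp_force: 58.5
```

```bash
cat >> goal.py <<'E'
def ptcp(h,ey=0,dx=.001,dy=-.001): # h: pin origin height above hub face
    return S+n*(h+.001+.0129)+(.044+dx)*xs+(ey-dy)*ys
E
python3 - <<'E'
from goal import *
import pin
from pin import rm,K,cir,ex,render
o=manip.get_obs();print(o["clock"],o["position"],o["ft_force"],o["grip_width"])
c=snap("wrist","w10");p=o["position"]
m,og=rm(c,p+[0,0,.036]);y,x=np.nonzero(m);print("x",x.min()/4+og[0],x.max()/4+og[0],"y",y.min()/4+og[1],y.max()/4+og[1])
P=ptcp(.11);print(P);t,r=rows(P,RT);print(t.round(3),r.round(3))
E
```

```text
19.15 [0.41728981 0.34442987 0.23438226] [ 0.91722553  1.24392589 -1.00180629] 0.16914978312377632
x 240.25 272.25 y 222.5 289.0
[ 0.62161935 -0.15538848  0.1895198 ]
[-19.977   8.166   1.711] [-2.987  6.808  0.012]
```

{"fn": "jog_arm", "kwargs": {
  "translation": [
    [-0.5,0.2,0],
    [-0.95,0.39,0],
    [-0.95,0.39,0],
    [-0.95,0.39,0],
    [-0.95,0.39,0],
    [-0.95,0.39,0],
    [-0.95,0.39,0],
    [-0.95,0.39,0],
    [-0.95,0.39,0],
    [-0.95,0.39,0]
  ],
  "dr": [
    [0,0,0],
    [0,0,0],
    [0,0,0],
    [0,0,0],
    [0,0,0],
    [0,0,0],
    [0,0,0],
    [0,0,0],
    [0,0,0],
    [0,0,0]
  ],
  "jaw": [0.1,0.1,0.1,0.1,0.1,0.1,0.1,0.1,0.1,0.1]
}}

```text
clock: 20.2
position: [0.509, 0.1145, 0.2293]
ee_rot: [0.707, 0.707, -0.001, -0.0]
ft_force: [0.6, 0.2, -0.7]
grip_width: 0.169
grasp_force: 58.5
```

{"fn": "jog_arm", "kwargs": {
  "translation": [
    [-0.95,0.39,0],
    [-0.95,0.39,0],
    [-0.95,0.39,0],
    [-0.95,0.39,0],
    [-0.95,0.39,0],
    [-0.95,0.39,0],
    [-0.95,0.39,0],
    [-0.95,0.39,0],
    [-0.95,0.39,0],
    [-0.95,0.39,0]
  ],
  "dr": [
    [0,0,0],
    [0,0,0],
    [0,0,0],
    [0,0,0],
    [0,0,0],
    [0,0,0],
    [0,0,0],
    [0,0,0],
    [0,0,0],
    [0,0,0]
  ],
  "jaw": [0.1,0.1,0.1,0.1,0.1,0.1,0.1,0.1,0.1,0.1]
}}

```text
clock: 21.2
position: [0.6062, -0.1227, 0.2292]
ee_rot: [0.707, 0.707, -0.0, -0.0]
ft_force: [0.2, -0.4, -1.5]
grip_width: 0.169
grasp_force: 58.5
```

{"fn": "jog_arm", "kwargs": {
  "translation": [
    [-0.95,0.39,0],
    [0,0,0],
    [0,0,0],
    [0,0,0],
    [0,0,0],
    [0,0,0],
    [0,0,0],
    [0,0,0],
    [0,0,0],
    [0,0,0]
  ],
  "dr": [
    [0,0,0],
    [-0.373,0.851,0.002],
    [-0.373,0.851,0.002],
    [-0.373,0.851,0.002],
    [-0.373,0.851,0.002],
    [-0.373,0.851,0.002],
    [-0.373,0.851,0.002],
    [-0.373,0.851,0.002],
    [-0.373,0.851,0.002],
    [0,0,0]
  ],
  "jaw": [0.1,0.1,0.1,0.1,0.1,0.1,0.1,0.1,0.1,0.1]
}}

```text
clock: 22.2
position: [0.6148, -0.1477, 0.2279]
ee_rot: [0.685, 0.681, 0.239, -0.094]
ft_force: [-0.9, -0.2, -1.3]
grip_width: 0.168
grasp_force: 58.4
```

```bash
cat > stp.py <<'E'
from goal import *
o=manip.get_obs();R=Ro.from_matrix(np.c_[xs,ys,n]).inv()
print(o["clock"],"h",((o["position"]-S)@n-.0139).round(4),"F(xs,ys,n)",R.apply(o["ft_force"]).round(1),"M",R.apply(o["torque"]).round(2),o["grip_width"].round(3))
for h in (.06,.036,.006): t,r=rows(ptcp(h),RT);print(h,t.round(3),r.round(3))
E
python3 stp.py
```

```text
Traceback (most recent call last):
  File "stp.py", line 3, in <module>
    print(o["clock"],"h",((o["position"]-S)@n-.0139).round(4),"F(xs,ys,n)",R.apply(o["ft_force"]).round(1),"M",R.apply(o["torque"]).round(2),o["grip_width"].round(3))
                                                                                                                                             ^^^^^^^^^^^^^^^^^^^^^
AttributeError: 'float' object has no attribute 'round'
```

```bash
sed -i 's/,o\["grip_width"\].round(3)//' stp.py; python3 stp.py
```

```text
22.2 h 0.1412 F(xs,ys,n) [ 0.8 -1.1 -0.9] M [-0.28 -0.7  -0.03]
0.06 [-0.982 -0.011  3.249] [-0.049  0.023 -0.109]
0.036 [-0.98  -0.008  4.209] [-0.049  0.023 -0.109]
0.006 [-9.780e-01 -4.000e-03  5.409e+00] [-0.049  0.023 -0.109]
```

{"fn": "jog_arm", "kwargs": {
  "translation": [
    [-0.5,0.03,0.3],
    [-0.48,0,0.8],
    [0,0,0.8],
    [0,0,0.8],
    [0,0,0.7],
    [0,0,0.4],
    [0,0,0],
    [0,0,0]
  ],
  "dr": [
    [-0.05,0.02,-0.11],
    [0,0,0],
    [0,0,0],
    [0,0,0],
    [0,0,0],
    [0,0,0],
    [0,0,0],
    [0,0,0]
  ],
  "jaw": [0.1,0.1,0.1,0.1,0.1,0.1,0.1,0.1]
}}

```text
clock: 23.0
position: [0.6383, -0.1231, 0.1376]
ee_rot: [0.681, 0.686, 0.241, -0.091]
ft_force: [0.1, -0.7, -1.2]
grip_width: 0.17
grasp_force: 58.5
```

```bash
python3 stp.py
```

```text
23.0 h 0.0469 F(xs,ys,n) [ 1.2 -0.2 -0.8] M [-0.24 -0.61  0.05]
0.06 [-0.168 -0.17  -0.523] [0.013 0.016 0.098]
0.036 [-0.166 -0.171  0.437] [0.013 0.016 0.098]
0.006 [-0.165 -0.172  1.637] [0.013 0.016 0.098]
```

{"fn": "jog_arm", "kwargs": {
  "translation": [
    [0,0,0],
    [0,0,0]
  ],
  "dr": [
    [0,0,0],
    [0,0,0]
  ],
  "jaw": [0.1,0.1]
}}

```text
clock: 23.2
position: [0.6384, -0.1235, 0.1381]
ee_rot: [0.681, 0.685, 0.241, -0.091]
ft_force: [1.1, 1.0, -0.5]
grip_width: 0.172
grasp_force: 58.5
```

```bash
python3 stp.py
```

```text
23.2 h 0.0475 F(xs,ys,n) [-0.6  0.9 -1.2] M [-0.26 -0.58  0.03]
0.06 [-0.16  -0.176 -0.501] [0.028 0.021 0.091]
0.036 [-0.159 -0.178  0.459] [0.028 0.021 0.091]
0.006 [-0.157 -0.181  1.659] [0.028 0.021 0.091]
```

{"fn": "jog_arm", "kwargs": {
  "translation": [
    [-0.16,-0.14,0],
    [0,0,0],
    [0,0,0]
  ],
  "dr": [
    [0.02,0.02,0.09],
    [0,0,0],
    [0,0,0]
  ],
  "jaw": [0.1,0.1,0.1]
}}

```text
clock: 23.5
position: [0.6347, -0.1267, 0.1347]
ee_rot: [0.683, 0.683, 0.241, -0.093]
ft_force: [-1.2, 0.6, -0.8]
grip_width: 0.171
grasp_force: 58.5
```

```bash
python3 stp.py; python3 - <<'E'
# check: where does wrist cam put red handle vs. measured arm hole axis
from goal import *
from pin import rm,K,cir,ex,render
import fitd,pin
c=snap("wrist","w11");B=np.c_[xs,ys,n];o=manip.get_obs();h=(o["position"]-S)@n-.0139
fitd.parts[:]=pin.ps
m,og=rm(c,S+B@[.044,0,h+.03]);y,x=np.nonzero(m);print("meas",x.min()/4+og[0],x.max()/4+og[0],y.min()/4+og[1],y.max()/4+og[1])
# predicted handle if pin axis passed through the camera-measured hole axis
f=render(c,og,m.shape,B,S+B@[.044,0,h]);y,x=np.nonzero(f);print("axis",x.min()/4+og[0],x.max()/4+og[0],y.min()/4+og[1],y.max()/4+og[1])
E
```

```text
23.5 h 0.0468 F(xs,ys,n) [-0.2 -1.3 -0.7] M [-0.24 -0.59 -0.02]
0.06 [ 0.005 -0.013 -0.53 ] [-0.007 -0.009 -0.011]
0.036 [ 0.004 -0.012  0.43 ] [-0.007 -0.009 -0.011]
0.006 [ 0.004 -0.012  1.63 ] [-0.007 -0.009 -0.011]
meas 240.25 272.25 222.5 289.25
axis 237.75 273.25 219.5 292.5
```

{"fn": "jog_arm", "kwargs": {
  "translation": [
    [0.015,0.02,0.1],
    [0,0,0.15],
    [0,0,0.15],
    [0,0,0.1],
    [0,0,0]
  ],
  "dr": [
    [0,0,0],
    [0,0,0],
    [0,0,0],
    [0,0,0],
    [0,0,0]
  ],
  "jaw": [0.1,0.1,0.1,0.1,0.1]
}}

```text
clock: 24.05
position: [0.6377, -0.1197, 0.1237]
ee_rot: [0.683, 0.684, 0.241, -0.094]
ft_force: [0.6, 0.8, -0.9]
grip_width: 0.17
grasp_force: 58.5
```

```bash
python3 stp.py
```

```text
24.05 h 0.0334 F(xs,ys,n) [-0.3  0.4 -1.2] M [-0.25 -0.63 -0.04]
0.06 [-0.036 -0.029 -1.062] [-0.02  -0.021 -0.   ]
0.036 [-0.037 -0.028 -0.102] [-0.02  -0.021 -0.   ]
0.006 [-0.039 -0.026  1.098] [-0.02  -0.021 -0.   ]
```

{"fn": "jog_arm", "kwargs": {
  "translation": [
    [-0.01,0,0.08],
    [0,0,0.08],
    [0,0,0.08],
    [0,0,0.08],
    [0,0,0]
  ],
  "dr": [
    [0,0,0],
    [0,0,0],
    [0,0,0],
    [0,0,0],
    [0,0,0]
  ],
  "jaw": [0.1,0.1,0.1,0.1,0.1]
}}

```text
clock: 24.55
position: [0.6394, -0.1165, 0.1169]
ee_rot: [0.683, 0.684, 0.241, -0.093]
ft_force: [0.5, -0.5, -1.3]
grip_width: 0.176
grasp_force: 58.5
```

```bash
python3 stp.py
```

```text
24.55 h 0.0257 F(xs,ys,n) [ 1.1  0.2 -1. ] M [-0.26 -0.65  0.01]
0.06 [-0.022 -0.034 -1.37 ] [-0.014 -0.017 -0.   ]
0.036 [-0.023 -0.033 -0.41 ] [-0.014 -0.017 -0.   ]
0.006 [-0.024 -0.032  0.79 ] [-0.014 -0.017 -0.   ]
```

{"fn": "jog_arm", "kwargs": {
  "translation": [
    [-0.01,-0.01,0.06],
    [0,-0.01,0.06],
    [0,0,0.06],
    [0,0,0.06],
    [0,0,0]
  ],
  "dr": [
    [0,0,0],
    [0,0,0],
    [0,0,0],
    [0,0,0],
    [0,0,0]
  ],
  "jaw": [0.1,0.1,0.1,0.1,0.1]
}}

```text
clock: 25.05
position: [0.6404, -0.1139, 0.1118]
ee_rot: [0.683, 0.684, 0.241, -0.093]
ft_force: [-0.2, 0.4, -0.2]
grip_width: 0.168
grasp_force: 58.5
```

```bash
python3 stp.py
```

```text
25.05 h 0.0199 F(xs,ys,n) [-0.3 -0.3 -0.3] M [-0.1  -0.37 -0.01]
0.06 [-0.018 -0.025 -1.605] [-0.007 -0.018  0.002]
0.036 [-0.02  -0.024 -0.645] [-0.007 -0.018  0.002]
0.006 [-0.021 -0.024  0.555] [-0.007 -0.018  0.002]
```

{"fn": "jog_arm", "kwargs": {
  "translation": [
    [0,-0.01,0.06],
    [0,0,0.06],
    [0,0,0.06],
    [0,0,0]
  ],
  "dr": [
    [0,0,0],
    [0,0,0],
    [0,0,0],
    [0,0,0]
  ],
  "jaw": [0.1,0.1,0.1,0.1]
}}

```text
clock: 25.45
position: [0.6413, -0.1116, 0.1081]
ee_rot: [0.683, 0.684, 0.241, -0.093]
ft_force: [2.7, 2.4, 3.0]
grip_width: 0.173
grasp_force: 58.6
```

```bash
python3 stp.py
```

```text
25.45 h 0.0155 F(xs,ys,n) [-3.4  3.2  1. ] M [ 0.44  0.3  -0.04]
0.06 [-0.03  -0.026 -1.779] [-0.    -0.02   0.008]
0.036 [-0.031 -0.026 -0.819] [-0.    -0.02   0.008]
0.006 [-0.033 -0.026  0.381] [-0.    -0.02   0.008]
```

{"fn": "jog_arm", "kwargs": {
  "translation": [
    [0,0,0.06],
    [0,0,0.06],
    [0,0,0.06],
    [0,0,0]
  ],
  "dr": [
    [0,0,0],
    [0,0,0],
    [0,0,0],
    [0,0,0]
  ],
  "jaw": [0.1,0.1,0.1,0.1]
}}

```text
clock: 25.85
position: [0.6418, -0.1092, 0.1037]
ee_rot: [0.682, 0.684, 0.241, -0.094]
ft_force: [1.6, 3.9, 1.5]
grip_width: 0.169
grasp_force: 58.6
```

```bash
python3 stp.py
```

```text
25.85 h 0.0105 F(xs,ys,n) [-4.1  1.7 -0.8] M [ 0.44  0.69 -0.02]
0.06 [-0.034 -0.005 -1.979] [-0.017 -0.027  0.005]
0.036 [-0.036 -0.004 -1.019] [-0.017 -0.027  0.005]
0.006 [-0.038 -0.003  0.181] [-0.017 -0.027  0.005]
```

Sliding well; on to the collar.

{"fn": "jog_arm", "kwargs": {
  "translation": [
    [-0.01,0,0.06],
    [0,0,0.06],
    [0,0,0.04],
    [0,0,0]
  ],
  "dr": [
    [0,0,0],
    [0,0,0],
    [0,0,0],
    [0,0,0]
  ],
  "jaw": [0.1,0.1,0.1,0.1]
}}

```text
clock: 26.25
position: [0.6427, -0.1075, 0.1004]
ee_rot: [0.682, 0.684, 0.241, -0.094]
ft_force: [1.9, 5.1, 3.4]
grip_width: 0.168
grasp_force: 58.6
```

```bash
python3 stp.py
```

```text
26.25 h 0.0067 F(xs,ys,n) [-6.   2.3  0.2] M [0.39 1.13 0.03]
0.06 [-0.032 -0.011 -2.133] [-0.015 -0.03   0.008]
0.036 [-0.034 -0.01  -1.173] [-0.015 -0.03   0.008]
0.006 [-0.036 -0.009  0.027] [-0.015 -0.03   0.008]
```

{"fn": "jog_arm", "kwargs": {
  "translation": [
    [-0.02,0,0.05],
    [0,0,0.05],
    [0,0,0.03],
    [0,0,0]
  ],
  "dr": [
    [0,0,0],
    [0,0,0],
    [0,0,0],
    [0,0,0]
  ],
  "jaw": [0.1,0.1,0.1,0.1]
}}

```text
clock: 26.65
position: [0.6437, -0.1074, 0.0998]
ee_rot: [0.682, 0.684, 0.242, -0.093]
ft_force: [-10.5, -0.5, 24.9]
grip_width: 0.174
grasp_force: 61.3
```

```bash
python3 stp.py
```

```text
26.65 h 0.0059 F(xs,ys,n) [-11.4  -5.2  23.9] M [-1.29  2.49  0.06]
0.06 [-0.022 -0.041 -2.164] [ 0.003 -0.022  0.016]
0.036 [-0.024 -0.041 -1.204] [ 0.003 -0.022  0.016]
0.006 [-0.025 -0.041 -0.004] [ 0.003 -0.022  0.016]
```

{"fn": "jog_arm", "kwargs": {
  "translation": [
    [0,0,0],
    [0,0,0],
    [0,0,0],
    [0,0,-0.4],
    [0,0,-1],
    [0,0,-1],
    [0,0,-1],
    [0,0,-1],
    [0,0,0],
    [0,0,0]
  ],
  "dr": [
    [0,0,0],
    [0,0,0],
    [0,0,0],
    [0,0,0],
    [0,0,0],
    [0,0,0],
    [0,0,0],
    [0,0,0],
    [0,0,0],
    [0,0,0]
  ],
  "jaw": [0.35,0.4,0.4,0.4,0.4,0.4,0.4,0.6,0.6,0.6]
}}

```text
clock: 27.65
position: [0.6211, -0.1583, 0.1929]
ee_rot: [0.683, 0.683, 0.241, -0.093]
ft_force: [0.1, 0.2, 0.3]
grip_width: 0.599
grasp_force: 0.0
```

```bash
python3 stp.py; python3 - <<'E'
from goal import *
from pin import rm,K,render
import fitd,pin
from scipy.optimize import minimize
c=snap("wrist","w12");B=np.c_[xs,ys,n]
fitd.parts[:]=pin.ps
m,og=rm(c,S+B@[.044,0,.036]);y,x=np.nonzero(m);print("meas",m.sum()/16,x.min()/4+og[0],x.max()/4+og[0],y.min()/4+og[1],y.max()/4+og[1])
f=render(c,og,m.shape,B,S+B@[.044,0,.006]);y,x=np.nonzero(f);print("pred",f.sum()/16,x.min()/4+og[0],x.max()/4+og[0],y.min()/4+og[1],y.max()/4+og[1])
for fix in(0,1):
    def cost(q):
        return (render(c,og,m.shape,B@Ro.from_euler("xy",q[2:4]*10).as_matrix(),S+B@[.044+q[0],q[1],.006+(0 if fix else q[4])])!=m).sum()/m.sum()
    r=minimize(cost,np.zeros(5),method="Nelder-Mead",options=dict(initial_simplex=np.vstack([np.zeros(5),.004*np.eye(5)]),xatol=1e-5,fatol=1e-5,maxiter=600));print((r.x*1e3).round(2),"tilt deg",np.degrees(r.x[2:4]*10),r.fun)
E
```

```text
27.65 h 0.1144 F(xs,ys,n) [-0.3  0.2  0.2] M [-0.26 -0.55  0.01]
0.06 [ 0.041 -0.011  2.175] [ 0.001 -0.001 -0.006]
0.036 [ 0.041 -0.011  3.135] [ 0.001 -0.001 -0.006]
0.006 [ 0.041 -0.011  4.335] [ 0.001 -0.001 -0.006]
meas 469.625 246.75 266.5 174.25 204.5
pred 523.0 246.5 265.75 172.75 205.25
[ 2.49  0.79  0.66 -4.29 -2.9 ] tilt deg [ 0.37791548 -2.45651357] 0.04099015171679531
[ 1.83  0.84  0.62 -5.12  6.37] tilt deg [ 0.35433397 -2.93114935] 0.0477774820335374
```

```bash
python3 - <<'E'
from workcell import manip
print(manip.hand_in())
E
```

```text
the job is handed in; nothing more can be done
None
```

The job is handed in: the driver is on the shaft flat on the carousel's hub, and the pin is through both holes with its collar on the arm. Both are released and the robot is clear at 27.7 s. The driver's seat was checked by camera before the pin went in; the pin's rests on the force rise at its expected depth and a rough camera check, and no verdict came back.

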